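# Recommission a countertop water filter

### The job

Put the water filter back into service: draw its coupler's spring sleeve down until it lets go of the blanking plug, take that plug out and park it nose down in the small free well of the wooden rest. Then press the taller of the two filter cartridges gently straight down into the coupler until it is fully home and the sleeve springs back up and locks it; never force anything, and leave the shorter cartridge and the other things where they are.

Things in the scene. Friction and masses are not known exactly. Their poses are not given: they have to be found in the camera images.
- filter_unit: Countertop water filter, fixed to the worktop: white rounded housing 104 (x) x 250 (y) x 44 mm high; near its +y end a steel swan-neck spout 126 mm high (at y = +84, its arch spans x = +37 to -32); on its top at x = 0, y = -62 the upright coupler. Origin: centre of the underside, z up, -x its front.
- coupler (a point): Centre of the coupler's mouth, 80 mm above the worktop, z up along the bore. Fixed steel barrel 35 mm across, bore 24 mm, coned out to 30 mm at the rim. A sprung valve disc fills the bore, 9 mm below the mouth when free; it pushes back with about 3.5 N there and 8 N when a plug is home.
- lock (a point): Centre of the ring of four locking balls, 12 mm below the mouth. With the sleeve right down the balls let go: the valve lifts the plug 11 mm, and the balls then hold the sleeve down. Pressing a plug in till its flange meets the mouth lets the balls drop into its groove (in its last 1 to 3 mm); the sleeve springs up and locks, and the plug, let go, rises 2 to 3 mm to rest on the balls.
- sleeve_flange (a point): Moves with the sleeve: point on the axis at the upper side of the sleeve's flange (21 mm below the mouth when up). Flange 58 mm across, 5 mm thick, 10 mm free below it when up; fingertips can bear on it. Above it the sleeve is a knurled grip 50 mm across, 21 mm high, flush with the mouth when up.
- sleeve (a joint): Travel of the coupler's sprung aluminium sleeve, in m: 0 = up (locked), about 0.006 = held down by the balls, 0.0085 = right down at its stop. Pushing it down takes 5 N at first, 9 N at the stop. It is up at the start.
- blank: Blanking plug, 48 mm tall, 120 g, round, locked in the coupler at first. Origin: centre of its foot, z up. Nose 22 mm across (foot chamfered 1.5 mm), groove from 5 to 16.2 mm above the foot, flange 34 mm across from 22.9 to 27.5 mm, grip knob 24 mm across from 32.5 to 48 mm. Foot 20 mm below the coupler's mouth when locked, 22.9 mm when the flange meets the mouth, 9 mm when released.
- tall_cartridge: The taller cartridge, 220 g, round: white can 58 mm across, 67 mm tall, on it a grey grip boss 32 mm across up to 93 mm. Origin: centre of the can's underside, z up. Below it a screwed-in plug adapter, nose and flange like the blanking plug's; its foot is 36 to 52 mm below the origin (differs each time, not measured). It stands with the can on the rest, adapter in a well.
- short_cartridge: The shorter cartridge, alike but with a can 36 mm tall, 62 mm tall to the top of its boss. It stays in its well.
- cartridge_rest: Wooden block 66 (x) x 242 (y) x 62 mm high, fixed, with three wells in a row along its y, 84 mm apart, 58 mm deep: two of 39 mm width at the middle and the +y end, in which the cartridges stand in either order, and a small free one at the -y end. Origin: centre of the underside, z up.
- small_well (a point): Centre of the mouth of the small free well of the rest (27 mm wide), level with the block's top, 62 mm up. The blanking plug fits it nose down and then rests with its flange on the block, foot 22.9 mm below this point.
- glass: Drinking glass, 83 mm across, 94 mm tall, standing on a cork coaster at the right of the work. Origin: centre of its foot.
- scissors: Kitchen scissors lying at the left of the work, 199 mm long. Origin: about their middle, at the underside.
- mill: Small salt mill behind the work, 44 mm across, 90 mm tall. Origin: centre of its foot.
- timer: White wind-up kitchen timer behind the work, 63 mm across, 52 mm tall. Origin: centre of its foot.
Not all that is in view belongs to the job. Leave any turquoise look-alike of the tall_cartridge alone.

How it is judged:
On the way, in this order (a step that is already met when the one before it is completed fails the run):
1. the sleeve is drawn back and has released the blanking plug, which has risen from its seat (value of joint sleeve above 0.0045 m and z of blank in the frame of coupler above -0.012 m), for 0.1 s.
2. the blanking plug stands parked in the small well of the rest, the sleeve still held back (value of joint sleeve above 0.0045 m and angle between blank's own z axis and vertical below 0.15 rad and horizontal distance between blank and small_well below 0.006 m and z of blank in the frame of small_well below -0.019 m), for 0.1 s.
3. the tall cartridge is pressed home and the sleeve has sprung forward (value of joint sleeve below 0.0015 m and horizontal distance between tall_cartridge and coupler below 0.003 m and z of tall_cartridge in the frame of coupler below 0.0325 m), for 0.1 s.
At the end, for the whole second after the job is handed in: The tall cartridge is upright in the coupler (0.08 rad, 3 mm off axis), underside of its can under 32.5 mm above the mouth; the sleeve is within 1.5 mm of fully up; the blanking plug stands in the small well (6 mm off centre, foot at least 19 mm down, 0.15 rad); both are at rest (all of step 3 and angle between tall_cartridge's own z axis and vertical below 0.08 rad and linear speed of each of tall_cartridge, blank below 0.02 m/s and angle between blank's own z axis and vertical below 0.15 rad and horizontal distance between blank and small_well below 0.006 m and z of blank in the frame of small_well below -0.019 m); the robot touches nothing.
It fails at once if the coupler is forced: more than 30 N between the blanking plug and the filter (contact force between blank and filter_unit above 30 N).
It fails at once if the coupler is forced: more than 30 N between the tall cartridge and the filter (contact force between tall_cartridge and filter_unit above 30 N).
It fails at once if a cartridge is tipped or dropped (angle between tall_cartridge's own z axis and vertical above 0.6 rad or angle between short_cartridge's own z axis and vertical above 0.4 rad).
It fails at once if the shorter cartridge is moved out of its place (distance of short_cartridge from where it was at the start of the episode above 0.015 m).
It fails at once if a bystander is disturbed (distance of any of glass, scissors, mill, timer from where it was at the start of the episode above 0.03 m).
It also fails if it takes over 69 s, if anything falls off the work surface, if the arm or the gripper's body presses on something with over 40 N, if the wrist force passes 120 N, or if a joint passes its speed limit or range.

### The arm

A 7-joint arm with a two-finger parallel gripper is mounted at the origin on a cart in front of the work surface, level with it; the furniture and walls round the work are solid. World frame = base frame: x ahead of the robot, y to its left, z up, the work surface at z = 0. Lengths are in m, angles in rad, forces in N, time in s.
With the tool pointing down it reaches from about 0.35 to 0.9 m from the base axis. Payload 19.9 kg.
Tool frame: the origin (TCP) lies between the finger pads; the fingertips stand 8 mm ahead of it and the grasp point (between the pads) lies 11 mm behind it; z points along the fingers, x is the direction in which the jaws open and shut, and the axes are right-handed (so a half turn about z gives the same grasp; the last joint's range is limited). The gripper opens to 85 mm and grips with 20 to 120 N. Pads are 22 mm wide; open, the fingers measure 114 mm over their backs; the gripper's body (76 mm by 85 mm) begins 54 mm behind the grasp point. The pads swing forward as they close: fully open they stand 13 mm farther back than shut.
Start: joints at [1.284, 0.417, -0.01, 1.614, 0.005, 1.111, -0.053], TCP at [0.152, -0.606, 0.239] pointing down, gripper open.
Joint ranges: [-2.81, 2.81], [-0.39, 2.02], [-1.27, 1.25], [0.06, 2.57], [-1.19, 4.33], [0.19, 2], [-2.82, 2.82]. Speed limits (rad/s): [1.89, 1.89, 2.39, 2.39, 3.01, 3.01, 3.01].

### API

Orientations are given as a unit quaternion [x, y, z, w].
In Python, from bench import status, viewer, ctrl gives the robot as it stands.
- The arm moves only by the tool play_rows, never from a script. Its argument "deltas" is a list of rows, each a list of 7 numbers: the turn, a rotation vector about the tool's x, y, z in units of 5 degrees (1.0 is 5 degrees), then the shift along the tool's x, y, z in cm, then the opening in per cent of the stroke, from 0 (shut) to 100 (fully open). In form: [[ax, ay, az, tx, ty, tz, fingers], ...]. A call has exactly 5 rows; each row is the pose to reach, as a shift and turn from the pose commanded when the call began, along the tool's axes at that moment; what a row does not reach only later rows make up. A row lasts 1/8 s, in which the tool goes at most 62.5 mm and 10.7 degrees, less where a joint would pass 70% of its speed; a pose out of reach is approached as far as the arm can. A call with a gripper value outside its range is refused whole. The fingers move at their own pace and stop on an object; "grip_force" is the grip in N (left out, the last holds). Time passes only in rows, so rows that repeat a pose let the fingers close, or fill a call up. It gives the time, the measured TCP pose, the force and the opening at its end, in the units of the state.
- status.state(): the state, without advancing time (a new reading comes with each control period).
- viewer.capture(name): name is "scene" or "top" or "wrist"; returns a dict with "image" (420x560x3 uint8, red, green, blue), "range_z" (420x560 float32, m along the optical axis (not along the pixel's ray), 0 where there is no reading), "mtx" (3x3 intrinsics, pixels), "dist_coeffs" ([k1, k2, p1, p2, k3] as OpenCV has them; the pictures are not rectified), "R" (3x3) and "t" (3): a world point X has camera coordinates R X + t. Camera axes: x right, y down, z forward; pixel columns grow to the right and rows downward; lengths in m; the calibration is good to about 2 mm. A picture is of the moment at which its call begins.
- ctrl.hand_in(): hands the job in, once; it reports no verdict.
The state is a dict: "t": time; "qpos": joint angles; "dq": joint speeds; "tau": joint torques, N m; "ee_pos": TCP position; "orientation": TCP orientation; "contact_force": force on the tool from outside, world axes, zero at the start; "moment": the same for the moment, N m; "opening": opening from 0.0 (shut) to 1.0 (fully open).
Only numpy, scipy, OpenCV 4.12 (cv2) and the standard library are available. Lean on these libraries where they do the work, as an engineer would, in place of code of your own. Each camera call takes 0.05 s, during which the arm holds its last target. There are 200 camera calls.

## Working session

There is one attempt and no reset: what is moved stays moved. The work goes in short steps, Python scripts to look and compute and a tool call to move; the robot and the scene stay as the last step left them, time stands still between calls to the robot, and variables do not carry over. Pictures are saved under pics/ and viewed, about 8 in all and at most 12, crops included, and the job is handed in when it is done.

Besides the shell and the picture viewer there is one more tool, called by a JSON object that holds its "api" and its "payload". play_rows: Moves the arm, as the interface text tells. Its arguments: {"type":"object","properties":{"deltas":{"type":"array","items":{"type":"array","items":{"type":"number"}}},"grip_force":{"type":"number"}},"required":["deltas"]}

```bash
mkdir -p pics; ls; cat > h.py <<'E'
import numpy as np, cv2
from bench import status, viewer, ctrl
def cap(n):
    c=viewer.capture(n); return c
def pts(c):
    z=c["range_z"]; h,w=z.shape
    u,v=np.meshgrid(np.arange(w),np.arange(h))
    p=np.stack([u,v],-1).reshape(-1,1,2).astype(np.float64)
    n=cv2.undistortPoints(p,np.array(c["mtx"],float),np.array(c["dist_coeffs"],float)).reshape(h,w,2)
    X=np.dstack([n[...,0]*z,n[...,1]*z,z])
    W=(X-np.array(c["t"]))@np.array(c["R"])
    W[z==0]=np.nan
    return W
def save(c,f,crop=None,s=1):
    im=c["image"][...,::-1]
    if crop: x0,y0,x1,y1=crop; im=im[y0:y1,x0:x1]
    cv2.imwrite("pics/"+f,cv2.resize(im,None,fx=s,fy=s,interpolation=cv2.INTER_CUBIC))
E
python3 - <<'E'
from h import *
print(status.state())
a=cap("scene");b=cap("top")
im=np.vstack([a["image"],b["image"]])[...,::-1]
cv2.imwrite("pics/a.png",a["image"][...,::-1]);cv2.imwrite("pics/b.png",b["image"][...,::-1])
for n,c in(("s",a),("t",b)):
    np.savez(n+".npz",W=pts(c),im=c["image"]); print(n,-np.array(c["R"]).T@np.array(c["t"]))
E
```

```text
pics
{'t': 0.0, 'qpos': array([ 1.28348016,  0.41796199, -0.01033454,  1.61417923,  0.00470532,
        1.11068839, -0.05298288]), 'dq': array([ 0.00050773, -0.00062927, -0.0004559 , -0.00057768,  0.00046543,
       -0.00010543, -0.00080476]), 'tau': array([ 1.70317353e-04, -8.64447284e+01,  6.78723380e-01, -4.34910214e+01,
        1.91154925e-02,  7.39371433e-03,  7.55450947e-05]), 'ee_pos': array([ 0.1520174 , -0.60588255,  0.23866547]), 'orientation': array([ 7.88480331e-01, -6.15059672e-01, -5.02566014e-04, -3.39440122e-04]), 'contact_force': array([-0.17523647, -0.15036059, -0.12229844]), 'moment': array([ 0.00335713,  0.01748506, -0.00371123]), 'opening': 0.9975834810510568}
s [-0.118718    0.98027145  0.70700277]
t [-0.14100542 -0.19773658  1.50026635]
```

View pics/a.png

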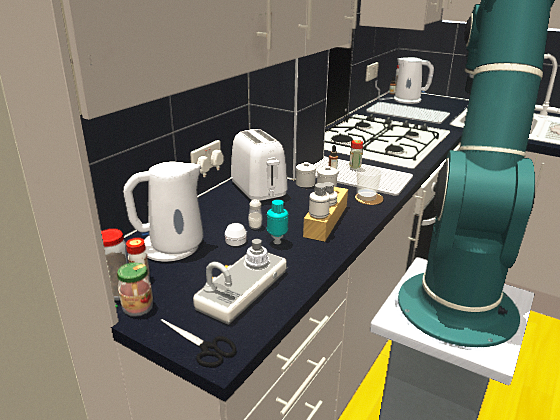

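View pics/b.png

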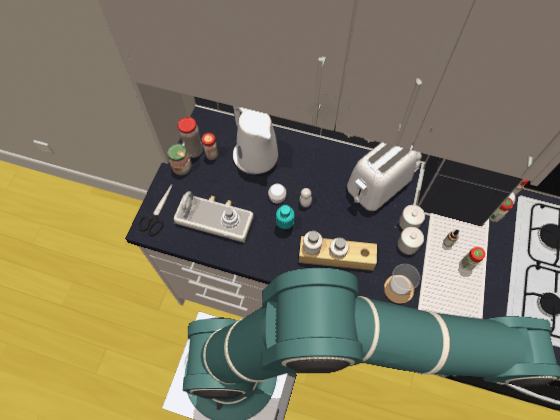

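The scene shows the filter (coupler with the blank at scene ~258,250 / top ~230,215) and the rest with two cartridges (top ~313,240 and ~340,246), with the free well at top ~365,253. The turquoise look-alike is at top ~285,217, and kettle, toaster, mill, timer, glass and scissors stand around them.

```bash
python3 - <<'E'
from h import *
for n in"ts":
    d=np.load(n+".npz");W=d["W"]
    print(n)
    q={"t":[(230,211),(226,222),(215,215),(313,238),(340,244),(365,253),(285,212),(306,195),(278,192),(185,200),(250,215),(398,290)],"s":[(257,243),(320,190),(332,187),(277,205),(343,200),(255,205)]}[n]
    for u,v in q: print((u,v),W[v,u].round(3))
# height map stat
W=np.load("t.npz")["W"];im=np.load("t.npz")["im"]
fin=np.nan_to_num(W,nan=-9)
def clus(zlo,zhi,box):
    m=(fin[...,2]>zlo)&(fin[...,2]<zhi)&(fin[...,0]>box[0])&(fin[...,0]<box[1])&(fin[...,1]>box[2])&(fin[...,1]<box[3])
    k,l,s,c=cv2.connectedComponentsWithStats(m.astype(np.uint8))
    for i in range(1,k):
        if s[i,4]>15: P=fin[l==i];print(zlo,s[i],P.min(0).round(3),P.max(0).round(3),np.median(P,0).round(3))
for z in [(0.055,0.068),(0.07,0.085),(.09,.115),(.115,.13),(.13,.17)]: clus(*z,(0.3,0.8,-0.5,0.4))
# rest top & housing min-area rect
for z,b in[((0.056,0.068),(.3,.7,-.5,-.1)),((0.036,0.05),(.3,.8,-.08,.35))]:
    m=(fin[...,2]>z[0])&(fin[...,2]<z[1])&(fin[...,0]>b[0])&(fin[...,0]<b[1])&(fin[...,1]>b[2])&(fin[...,1]<b[3])
    k,l,s,c=cv2.connectedComponentsWithStats(m.astype(np.uint8)); i=1+np.argmax(s[1:,4])
    P=fin[l==i][:,:2].astype(np.float32); print(cv2.minAreaRect(P))
E
```

```text
t
(230, 211) [0.455 0.154 0.113]
(226, 222) [0.433 0.164 0.069]
(215, 215) [0.451 0.21  0.055]
(313, 238) [ 0.423 -0.125  0.157]
(340, 244) [ 0.443 -0.207  0.121]
(365, 253) [ 0.476 -0.292  0.027]
(285, 212) [ 0.495 -0.016  0.127]
(306, 195) [ 0.593 -0.059  0.087]
(278, 192) [0.596 0.039 0.049]
(185, 200) [0.445 0.301 0.124]
(250, 215) [0.49  0.103 0.044]
(398, 290) [ 0.372 -0.413  0.064]
s
(257, 243) [0.448 0.166 0.108]
(320, 190) [ 0.425 -0.107  0.148]
(332, 187) [ 0.431 -0.195  0.122]
(277, 205) [ 0.498 -0.     0.127]
(343, 200) [ 0.43  -0.28   0.046]
(255, 205) [ 0.601 -0.045  0.08 ]
0.055 [186 143  14   7  29] [0.665 0.362 0.055] [0.7   0.398 0.067] [0.674 0.375 0.061]
0.055 [203 146  14   7  30] [0.672 0.298 0.055] [0.701 0.343 0.067] [0.68  0.314 0.061]
0.055 [237 155   7  10  16] [0.659 0.184 0.056] [0.688 0.216 0.068] [0.668 0.2   0.06 ]
0.055 [177 157  13  11  39] [0.584 0.37  0.056] [0.628 0.399 0.068] [0.598 0.38  0.061]
0.055 [245 161  29  10  64] [0.651 0.087 0.056] [0.698 0.176 0.068] [0.661 0.125 0.062]
0.055 [397 175  17  15  26] [ 0.718 -0.386  0.055] [ 0.791 -0.342
[... 4952 characters left out ...]
49]
0.13 [369 148  18  16  77] [ 0.732 -0.271  0.131] [ 0.799 -0.227  0.17 ] [ 0.768 -0.251  0.152]
0.13 [379 152  25  22 101] [ 0.706 -0.326  0.13 ] [ 0.798 -0.265  0.17 ] [ 0.756 -0.297  0.151]
0.13 [353 156  64  38 598] [ 0.634 -0.375  0.13 ] [ 0.791 -0.187  0.17 ] [ 0.669 -0.267  0.151]
0.13 [425 161  27  39 229] [ 0.684 -0.5    0.13 ] [ 0.799 -0.423  0.17 ] [ 0.691 -0.449  0.151]
0.13 [305 231  16  15 141] [ 0.41  -0.144  0.13 ] [ 0.453 -0.101  0.163] [ 0.427 -0.123  0.153]
((0.44941264390945435, -0.21018806099891663), (0.07131490856409073, 0.23318174481391907), 10.394268989562988)
((0.4545000195503235, 0.22131402790546417), (0.10699845105409622, 0.2505687475204468), 0.6858723163604736)
```

```bash
cat >> h.py <<'E'
from scipy.spatial.transform import Rotation as Ro
def go(p,yaw=None,st=None):
    """delta row (turn/5deg, cm) from measured pose to world p with tool down, tool-x azimuth yaw deg"""
    st=st or status.state(); R0=Ro.from_quat(st["orientation"])
    d=R0.inv().apply(np.array(p)-st["ee_pos"])*100
    r=np.zeros(3)
    if yaw is not None:
        a=np.radians(yaw); x=[np.cos(a),np.sin(a),0]; z=[0,0,-1]; y=np.cross(z,x)
        r=(R0.inv()*Ro.from_matrix(np.array([x,y,z]).T)).as_rotvec(degrees=True)/5
    return r.round(2).tolist()+d.round(2).tolist()
E
python3 - <<'E'
from h import *
print(go([.42,-.30,.30],0)); print(go([.42,.10,.30],0))
E
```

```text
[-0.01, 0.01, -15.18, -23.16, -33.44, -6.1]
[-0.01, 0.01, -15.18, -61.95, -43.17, -6.06]
```

{"api": "play_rows", "payload": {"deltas": [[0,0,-2,-4,-5,-1,100],[0,0,-4,-8,-10,-2,100],[0,0,-6,-12,-15,-3,100],[0,0,-8,-15,-20,-4,100],[0,0,-10,-18,-25,-5,100]]}}

```text
t: 0.72
ee_pos: [0.3516, -0.3692, 0.2896]
orientation: [0.975, -0.222, -0.0, 0.0]
contact_force: [1.7, -1.0, -1.0]
opening: 1.002
```

```bash
python3 - <<'E'
from h import *
s=status.state();print(s["t"],s["ee_pos"]);print(go([.43,-.26,.30],0)); print(go([.43,.10,.30],0))
E
```

```text
0.725 [ 0.35155827 -0.36921589  0.28962055]
[0.0, 0.0, -5.12, 2.36, -13.24, -1.04]
[0.0, 0.0, -5.12, -13.2, -45.7, -1.05]
```

{"api": "play_rows", "payload": {"deltas": [[0,0,-2,1,-4,-0.5,100],[0,0,-4,2,-8,-1,100],[0,0,-5.1,2.4,-13,-1,100],[0,0,-5.1,2.4,-13.2,-1,100],[0,0,-5.1,2.4,-13.2,-1,100]]}}

```text
t: 1.35
ee_pos: [0.4296, -0.263, 0.2991]
orientation: [1.0, -0.004, -0.0, -0.0]
contact_force: [-0.2, 0.1, 0.7]
opening: 1.0
```

```bash
python3 - <<'E'
from h import *
c=cap("wrist");save(c,"w1.png");np.savez("w1.npz",W=pts(c),im=c["image"])
print(status.state()["ee_pos"],-np.array(c["R"]).T@np.array(c["t"]),np.array(c["R"])[2])
E
```

```text
[ 0.42934986 -0.26344461  0.2990056 ] [ 0.43032155 -0.19683329  0.43386215] [-0.00303404 -0.25911292 -0.96584227]
```

View pics/w1.png

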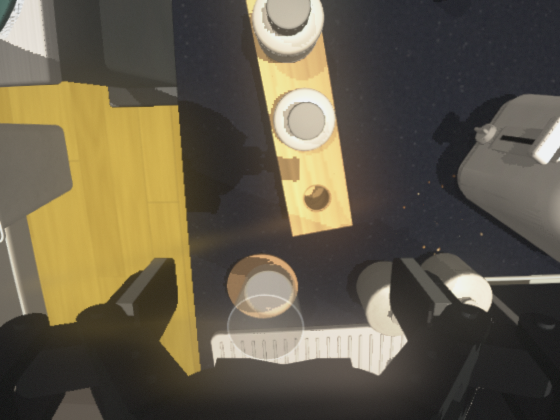

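Wrist view: tall cartridge at (288,25), short one at (304,120), free small well at (317,197), glass and coaster at (263,300). Measuring these and heading to the coupler.

```bash
cat >> h.py <<'E'
def circ(W,box,z0,z1,lab=""):
    """min enclosing circle of points in a box within z range"""
    x0,x1,y0,y1=box
    P=W[np.isfinite(W[...,2])]; m=(P[:,0]>x0)&(P[:,0]<x1)&(P[:,1]>y0)&(P[:,1]<y1)&(P[:,2]>z0)&(P[:,2]<z1)
    P=P[m]
    if len(P)<5: print(lab,"none");return
    c,r=cv2.minEnclosingCircle(P[:,:2].astype(np.float32))
    print(lab,len(P),"c",np.round(c,4),"r",round(r,4),"mean",P.mean(0).round(4),"zmed",np.median(P[:,2]).round(4))
E
python3 - <<'E'
from h import *
W=np.load("w1.npz")["W"]
print(W[25,288],W[120,304],W[197,317])
circ(W,(.40,.5,-.25,-.16),.12,.13,"short boss"); circ(W,(.40,.5,-.25,-.16),.092,.102,"short can")
circ(W,(.38,.48,-.17,-.08),.149,.160,"tall boss"); circ(W,(.38,.48,-.17,-.08),.124,.134,"tall can")
F=np.nan_to_num(W,nan=-9)
m=((abs(F[...,2]-.062)<.006)&(F[...,0]>.38)&(F[...,0]<.55)&(F[...,1]>-.36)&(F[...,1]<-.1)).astype(np.uint8)
k,l,s,c=cv2.connectedComponentsWithStats(m); i=1+np.argmax(s[1:,4]);P=F[l==i]
print(cv2.minAreaRect(P[:,:2].astype(np.float32)),np.median(P[:,2]))
# well: hole = points within block footprint with z<0.055 near
sub=F[175:220,295:340]; h=(sub[...,2]<.055)
vv,uu=np.nonzero(h); 
im=np.load("w1.npz")["im"][175:220,295:340].sum(-1)
print("hole px",uu.min()+295,uu.max()+295,vv.min()+175,vv.max()+175,len(uu))
# hole rim via boundary of top points adjacent to hole
hd=cv2.dilate(h.astype(np.uint8),np.ones((3,3)))-h
R=sub[(hd>0)&(abs(sub[...,2]-.062)<.006)]
R=R[np.hypot(*(R[:,:2]-np.median(R[:,:2],0)).T)<.02]
print(cv2.minEnclosingCircle(R[:,:2].astype(np.float32)),R.mean(0),len(R))
print(go([.455,.17,.28],0))
E
```

```text
[ 0.43373708 -0.13724257  0.15435565] [ 0.44734502 -0.2060262   0.12393251] [ 0.47023043 -0.30129994  0.00878943]
short boss 1112 c [ 0.4493 -0.2071] r 0.0166 mean [ 0.4492 -0.2066  0.1241] zmed 0.1241
short can 1719 c [ 0.4494 -0.2068] r 0.0286 mean [ 0.4477 -0.2053  0.0959] zmed 0.096
tall boss 1168 c [ 0.4338 -0.1257] r 0.0162 mean [ 0.4337 -0.1294  0.1548] zmed 0.155
tall can 1712 c [ 0.4337 -0.1244] r 0.0285 mean [ 0.4334 -0.1344  0.1273] zmed 0.1274
((0.45004624128341675, -0.2101362943649292), (0.06651957333087921, 0.23565377295017242), 10.806675910949707) 0.06211891262563047
hole px 304 338 175 215 443
((0.46777260303497314, -0.2850896716117859), 0.018824445083737373) [ 0.46653786 -0.28672583  0.0601544 ] 103
[-0.0, 0.01, -0.1, 2.18, -43.37, 1.9]
```

{"api": "play_rows", "payload": {"deltas": [[0,0,0,0.5,-6,0,100],[0,0,0,1,-12,0.5,100],[0,0,0,1.5,-18,1,100],[0,0,0,2,-24,1.5,100],[0,0,0,2.2,-30,1.9,100]]}}

```text
t: 2.02
ee_pos: [0.4541, 0.0378, 0.2802]
orientation: [1.0, -0.005, 0.0, 0.0]
contact_force: [1.3, -0.8, -0.3]
opening: 1.002
```

{"api": "play_rows", "payload": {"deltas": [[0,0,0,0,-6,0,100],[0,0,0,0,-12,0,100],[0,0,0,0,-13.4,0,100],[0,0,0,0,-13.4,0,100],[0,0,0,0,-13.4,0,100]]}}

```text
t: 2.65
ee_pos: [0.4555, 0.1693, 0.2801]
orientation: [1.0, -0.005, -0.0, 0.0]
contact_force: [-0.4, -0.5, -0.6]
opening: 0.995
```

```bash
python3 - <<'E'
from h import *
c=cap("wrist");save(c,"w2.png");W=pts(c);np.savez("w2.npz",W=W,im=c["image"])
print(status.state()["ee_pos"])
b=(.42,.49,.12,.20)
circ(W,b,.103,.115,"knob");circ(W,b,.076,.083,"sleeve+barrel rim"); circ(W,b,.055,.063,"flange");circ(W,b,.083,.091,"blank flange")
E
```

```text
[0.45548044 0.16933214 0.28017106]
knob 578 c [0.4562 0.1583] r 0.0122 mean [0.4562 0.159  0.1079] zmed 0.108
sleeve+barrel rim 987 c [0.4562 0.1583] r 0.0253 mean [0.4562 0.1617 0.0797] zmed 0.0799
flange 398 c [0.4562 0.1583] r 0.0291 mean [0.4562 0.174  0.0588] zmed 0.0588
blank flange 391 c [0.4562 0.1584] r 0.0171 mean [0.4564 0.1648 0.0875] zmed 0.0876
```

View pics/w2.png

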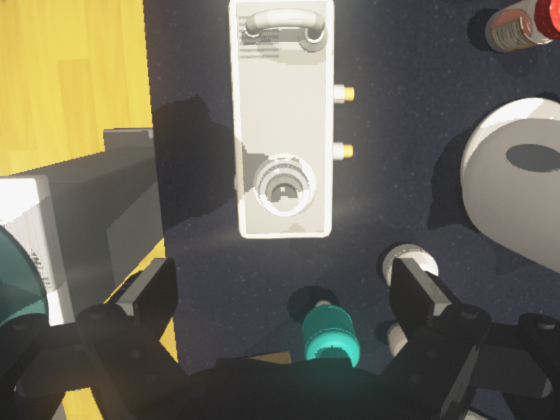

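{"api": "play_rows", "payload": {"deltas": [[0,0,0,0.1,0.5,4,80],[0,0,0,0.1,1.1,9,80],[0,0,0,0.1,1.1,14,75],[0,0,0,0.1,1.1,17,75],[0,0,0,0.1,1.1,17,75]], "grip_force": 40}}

```text
t: 3.32
ee_pos: [0.4552, 0.1588, 0.109]
orientation: [1.0, -0.004, -0.002, 0.0]
contact_force: [-0.6, 0.9, 0.6]
opening: 0.749
```

```bash
python3 - <<'E'
from h import *
s=status.state();print(s["opening"],s["ee_pos"],go([.4562,.1583,.070],0))
E
```

```text
0.7488273076942696 [0.45520303 0.15879194 0.10896446] [0.01, 0.04, -0.1, 0.11, 0.05, 3.9]
```

{"api": "play_rows", "payload": {"deltas": [[0,0,0,0.1,0,2,75],[0,0,0,0.1,0,3.9,70],[0,0,0,0.1,0,3.9,70],[0,0,0,0.1,0,3.9,50],[0,0,0,0.1,0,3.9,50]], "grip_force": 40}}

```text
t: 3.95
ee_pos: [0.4564, 0.1602, 0.0717]
orientation: [1.0, -0.003, -0.0, 0.0]
contact_force: [-7.2, -0.2, 3.8]
opening: 0.569
```

{"api": "play_rows", "payload": {"deltas": [[0,0,0,0,0.1,0.3,50],[0,0,0,0,0.1,0.6,50],[0,0,0,0,0.1,0.8,50],[0,0,0,0,0.1,0.9,50],[0,0,0,0,0.1,0.9,50]]}}

```text
t: 4.58
ee_pos: [0.4565, 0.1602, 0.0634]
orientation: [1.0, -0.003, -0.0, -0.0]
contact_force: [-11.5, 3.2, 18.1]
opening: 0.576
```

```bash
python3 - <<'E'
from h import *
c=cap("wrist");save(c,"w3.png");W=pts(c)
s=status.state();print(s["ee_pos"],s["contact_force"])
b=(.42,.49,.12,.20)
circ(W,b,.103,.125,"knob");circ(W,b,.060,.083,"sleeve");circ(W,b,.093,.100,"bf")
c=cap("scene");save(c,"s3.png",(200,210,320,310),4)
E
```

```text
[0.45647163 0.16016918 0.06342527] [-12.08224909   3.12638614  18.46662799]
knob 6134 c [0.455 0.173] r 0.035 mean [0.455  0.1698 0.1138] zmed 0.1139
sleeve 8882 c [0.455  0.1677] r 0.0351 mean [0.4559 0.1702 0.0731] zmed 0.072
bf 4792 c [0.455  0.1727] r 0.035 mean [0.4565 0.1665 0.0978] zmed 0.0984
```

View pics/s3.png

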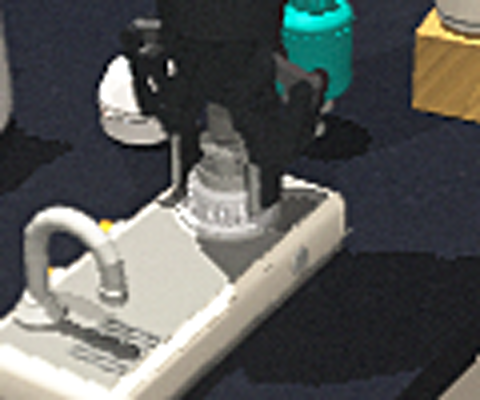

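{"api": "play_rows", "payload": {"deltas": [[0,0,0,0,0,0,72],[0,0,0,0,0,0,72],[0,0,0,0,-0.1,-3,75],[0,0,0,0,-0.2,-7,75],[0,0,0,0,-0.2,-9,75]]}}

```text
t: 5.3
ee_pos: [0.4576, 0.1614, 0.1542]
orientation: [1.0, -0.004, 0.001, -0.0]
contact_force: [0.2, -0.2, -1.2]
opening: 0.754
```

```bash
cat > m.py <<'E'
from h import *
c=cap("wrist");W=pts(c)
s=status.state();print(s["ee_pos"],s["contact_force"])
F=W[np.isfinite(W[...,2])];P=F[(np.hypot(F[:,0]-.4562,F[:,1]-.1583)<.04)]
P=P[P[:,2]<s["ee_pos"][2]-.02]
h,e=np.histogram(P[:,2],bins=np.arange(.04,.14,.003));print([(round(a,3),int(b)) for a,b in zip(e,h) if b>30])
b=(.43,.48,.13,.185); circ(W,b,.115,.123,"knob top released")
E
python3 m.py
```

```text
[0.45828828 0.16170341 0.15581097] [2.88451299 1.94671501 3.89250634]
[(np.float64(0.043), 3233), (np.float64(0.046), 449), (np.float64(0.049), 176), (np.float64(0.052), 618), (np.float64(0.055), 45), (np.float64(0.058), 54), (np.float64(0.061), 61), (np.float64(0.064), 66), (np.float64(0.067), 116), (np.float64(0.07), 405), (np.float64(0.073), 1202), (np.float64(0.076), 114), (np.float64(0.079), 350), (np.float64(0.094), 64), (np.float64(0.097), 1007), (np.float64(0.103), 37), (np.float64(0.106), 64), (np.float64(0.109), 77), (np.float64(0.112), 72), (np.float64(0.115), 111), (np.float64(0.118), 1590)]
knob top released 1703 c [0.4565 0.1584] r 0.0123 mean [0.4563 0.159  0.1191] zmed 0.1191
```

```bash
python3 -c "
from h import *
print(go([.4564,.1584,.109],0), status.state()['orientation'])"
```

```text
[-0.01, -0.04, -0.08, -0.2, 0.34, 4.68] [ 9.99991509e-01 -3.62907765e-03  1.91235670e-03 -3.94365489e-04]
```

{"api": "play_rows", "payload": {"deltas": [[0,0,0,-0.1,0.2,2,65],[0,0,0,-0.1,0.3,4,60],[0,0,0,-0.1,0.3,4.3,60],[0,0,0,-0.1,0.3,4.3,60],[0,0,0,-0.1,0.3,4.3,60]]}}

```text
t: 5.98
ee_pos: [0.4563, 0.1583, 0.1099]
orientation: [1.0, -0.004, 0.0, -0.0]
contact_force: [-0.2, 0.4, -0.5]
opening: 0.601
```

Well placed; close and lift.

{"api": "play_rows", "payload": {"deltas": [[0,0,0,0,0,0,15],[0,0,0,0,0,0,15],[0,0,0,0,0,0,15],[0,0,0,0,0,0,15],[0,0,0,0,0,0,15]], "grip_force": 40}}

```text
t: 6.6
ee_pos: [0.4561, 0.1582, 0.1093]
orientation: [1.0, -0.004, 0.0, -0.0]
contact_force: [1.2, 0.0, 2.6]
opening: 0.26
```

{"api": "play_rows", "payload": {"deltas": [[0,0,0,0,0,-0.5,15],[0,0,0,0,0,-2,15],[0,0,0,0,0,-5,15],[0,0,0,0,0,-9,15],[0,0,0,0,0,-12,15]]}}

```text
t: 7.22
ee_pos: [0.4559, 0.1584, 0.2316]
orientation: [1.0, -0.003, 0.001, -0.0]
contact_force: [-1.1, -0.1, -1.2]
opening: 0.261
```

```bash
python3 - <<'E'
from h import *
s=status.state();print(s["ee_pos"],s["contact_force"],s["opening"]);print(go([.465,-.289,.23],0,s))
E
```

```text
[0.45591836 0.15843405 0.23164858] [-1.10794886 -0.07675285 -1.1584048 ] 0.2613685522002519
[-0.0, -0.01, -0.08, 1.21, 44.74, 0.15]
```

{"api": "play_rows", "payload": {"deltas": [[0,0,0,0,4,0,15],[0,0,0,0.3,10,0,15],[0,0,0,0.6,16,0,15],[0,0,0,0.8,22,0,15],[0,0,0,1,28,0,15]]}}

```text
t: 7.85
ee_pos: [0.4637, -0.1237, 0.2304]
orientation: [1.0, -0.003, 0.0, 0.0]
contact_force: [1.3, 0.7, -1.3]
opening: 0.261
```

{"api": "play_rows", "payload": {"deltas": [[0,0,0,0.1,6,0,15],[0,0,0,0.2,11,0,15],[0,0,0,0.2,14.5,0,15],[0,0,0,0.2,15,0,15],[0,0,0,0.2,15,0,15]]}}

```text
t: 8.48
ee_pos: [0.4649, -0.2714, 0.2297]
orientation: [1.0, -0.004, 0.0, -0.0]
contact_force: [0.1, 1.3, -0.0]
opening: 0.266
```

```bash
python3 - <<'E'
from h import *
c=cap("wrist");save(c,"w5.png");W=pts(c);np.savez("w5.npz",W=W,im=c["image"])
s=status.state();print(s["ee_pos"],s["contact_force"],s["opening"])
circ(W,(.41,.5,-.25,-.16),.12,.128,"short boss")
circ(W,(.38,.48,-.17,-.08),.149,.160,"tall boss")
print(go([.4648,-.2893,.15],0,s))
E
```

```text
[ 0.46502389 -0.27092028  0.22972747] [-0.43288666  0.40729145 -1.51483384] 0.2598577291619575
short boss 1935 c [ 0.4493 -0.2068] r 0.0168 mean [ 0.4495 -0.2066  0.1241] zmed 0.1241
tall boss none
[-0.0, -0.0, -0.07, -0.01, 1.84, 7.97]
```

View pics/w5.png

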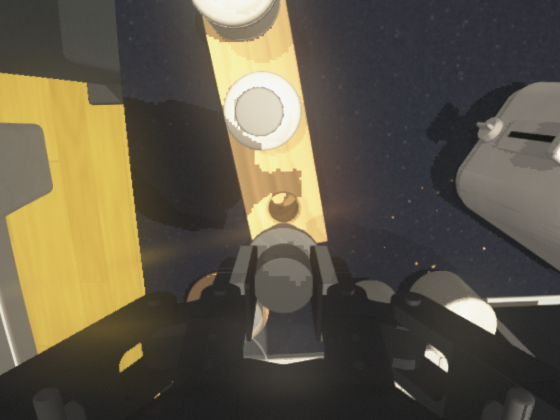

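The blank is in the jaws, upright (knob top at ~285,275); the free well shows at (285,207). Computing the well centre from that.

```bash
python3 - <<'E'
from h import *
W=np.load("w5.npz")["W"]
F=np.nan_to_num(W,nan=9)[185:228,262:308]
h=(F[...,2]<.056).astype(np.uint8)
k,l,s,c=cv2.connectedComponentsWithStats(h);i=1+np.argmax(s[1:,4]);h=(l==i).astype(np.uint8);print(s[i]+[262,185,0,0,0])
hd=cv2.dilate(h,np.ones((3,3)))-h
R=F[(hd>0)&(abs(F[...,2]-.062)<.005)];
def fit(P):
    A=np.c_[2*P[:,:2],np.ones(len(P))];x=np.linalg.lstsq(A,(P[:,:2]**2).sum(1),rcond=None)[0];return x[:2],np.sqrt(x[2]+x[0]**2+x[1]**2)
print(fit(R),len(R)); c0,r0=fit(R); e=abs(np.hypot(*(R[:,:2]-c0).T)-r0); print(fit(R[e<.0015]),(e<.0015).sum())
E
```

```text
[269 193  30  28 651]
(array([ 0.46499698, -0.28873437]), np.float64(0.013745665697681715)) 103
(array([ 0.46499698, -0.28873437]), np.float64(0.013745665697681715)) 103
```

{"api": "play_rows", "payload": {"deltas": [[0,0,0,0,1,3,15],[0,0,0,0,1.8,8,15],[0,0,0,0,1.8,11.5,15],[0,0,0,0,1.8,11.7,15],[0,0,0,0,1.8,11.7,15]]}}

```text
t: 9.15
ee_pos: [0.4656, -0.2895, 0.1137]
orientation: [1.0, -0.003, 0.001, 0.0]
contact_force: [0.9, -0.4, -0.7]
opening: 0.258
```

```bash
python3 - <<'E'
from h import *
s=status.state();print(s["ee_pos"],s["contact_force"],s["opening"]);print(go([.465,-.2888,.0785],0,s))
E
```

```text
[ 0.46557369 -0.2894585   0.11371082] [ 0.94996204 -0.35166114 -0.66713846] 0.25815534040280924
[0.01, -0.01, -0.07, -0.06, -0.07, 3.52]
```

{"api": "play_rows", "payload": {"deltas": [[0,0,0,0,-0.05,1,15],[0,0,0,0,-0.05,2,15],[0,0,0,0,-0.05,3,15],[0,0,0,0,-0.05,3.4,15],[0,0,0,0,-0.05,3.4,15]]}}

```text
t: 9.78
ee_pos: [0.4647, -0.2893, 0.0781]
orientation: [1.0, -0.004, -0.0, -0.0]
contact_force: [-0.5, -0.1, -1.0]
opening: 0.263
```

{"api": "play_rows", "payload": {"deltas": [[0,0,0,0,0,0,45],[0,0,0,0,0,0,50],[0,0,0,0,0,-3,55],[0,0,0,0,0,-8,60],[0,0,0,0,0,-14,60]]}}

```text
t: 10.4
ee_pos: [0.4643, -0.2891, 0.2193]
orientation: [1.0, -0.004, -0.001, -0.001]
contact_force: [-0.2, -0.4, 0.1]
opening: 0.597
```

```bash
python3 - <<'E'
from h import *
s=status.state();print(s["ee_pos"],s["contact_force"],s["opening"]);print(go([.434,-.1247,.25],0,s))
E
```

```text
[ 0.464276   -0.28913797  0.21928722] [-0.23076091 -0.38769825  0.11188107] 0.5970207103810793
[-0.01, 0.01, -0.08, -3.15, -16.43, -3.05]
```

{"api": "play_rows", "payload": {"deltas": [[0,0,0,-0.5,-2,-2,80],[0,0,0,-1.5,-6,-4,80],[0,0,0,-3,-11,-5,80],[0,0,0,-3.1,-14,-5,80],[0,0,0,-3.1,-14,-5,80]]}}

```text
t: 11.02
ee_pos: [0.4348, -0.1475, 0.2688]
orientation: [1.0, -0.002, 0.0, 0.0]
contact_force: [-0.4, -0.6, -0.1]
opening: 0.803
```

```bash
python3 - <<'E'
from h import *
c=cap("wrist");save(c,"w6.png");W=pts(c)
s=status.state();print(s["ee_pos"],s["opening"])
circ(W,(.40,.5,-.25,-.16),.12,.128,"short boss")
circ(W,(.38,.48,-.17,-.08),.149,.160,"tall boss");circ(W,(.38,.48,-.17,-.08),.124,.134,"tall can")
circ(W,(.44,.49,-.315,-.265),.08,.092,"blank knob");circ(W,(.44,.49,-.315,-.265),.0645,.07,"blank flange")
print(go([.434,-.1245,.145],0,s))
E
```

```text
[ 0.43483528 -0.14892463  0.2685519 ] 0.7976504166362061
short boss 1069 c [ 0.4498 -0.2061] r 0.0165 mean [ 0.4497 -0.2053  0.1239] zmed 0.124
tall boss 1637 c [ 0.4343 -0.1239] r 0.0166 mean [ 0.4343 -0.1232  0.1549] zmed 0.1551
tall can 2046 c [ 0.4343 -0.1241] r 0.0281 mean [ 0.4343 -0.1199  0.1271] zmed 0.1271
blank knob 442 c [ 0.4645 -0.289 ] r 0.0127 mean [ 0.4646 -0.2874  0.0867] zmed 0.087
blank flange 317 c [ 0.4647 -0.2885] r 0.0167 mean [ 0.4638 -0.2823  0.0668] zmed 0.0668
[0.01, -0.01, -0.07, -0.1, -2.45, 12.35]
```

View pics/w6.png

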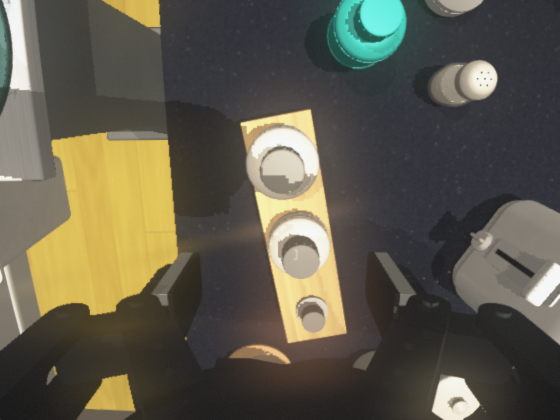

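Wrist view: white tall cartridge at (283,165), boss top at 155 mm; the short one at (300,250), 124 mm; the turquoise look-alike at (370,25). The white one at 155 mm = 62 + 93 is the one meant. The blank is seated in the small well at (312,318).

{"api": "play_rows", "payload": {"deltas": [[0,0,0,0,-1.2,3,65],[0,0,0,0,-2.4,7,62],[0,0,0,0,-2.4,10,60],[0,0,0,0,-2.4,12,60],[0,0,0,0,-2.4,12.3,60]]}}

```text
t: 11.7
ee_pos: [0.4344, -0.1257, 0.1441]
orientation: [1.0, -0.004, -0.001, -0.001]
contact_force: [0.5, 0.4, 0.7]
opening: 0.601
```

```bash
python3 - <<'E'
from h import *
s=status.state();print(s["ee_pos"],s["contact_force"],s["opening"]);print(go([.4342,-.1242,.141],0,s))
E
```

```text
[ 0.43439152 -0.12571982  0.14411676] [0.45068343 0.36097473 0.69684891] 0.600581758787764
[-0.02, 0.02, -0.09, -0.02, -0.15, 0.31]
```

{"api": "play_rows", "payload": {"deltas": [[0,0,0,0,-0.1,0.1,60],[0,0,0,0,-0.1,0.2,60],[0,0,0,0,-0.1,0.2,25],[0,0,0,0,-0.1,0.2,25],[0,0,0,0,-0.1,0.2,25]], "grip_force": 50}}

```text
t: 12.32
ee_pos: [0.4351, -0.1244, 0.1439]
orientation: [1.0, -0.004, 0.0, 0.0]
contact_force: [-4.8, -0.1, 10.2]
opening: 0.349
```

{"api": "play_rows", "payload": {"deltas": [[0,0,0,0,0,0,25],[0,0,0,0,0,-0.5,25],[0,0,0,0,0,-1.5,25],[0,0,0,0,0,-4,25],[0,0,0,0,0,-7,25]]}}

```text
t: 12.95
ee_pos: [0.4347, -0.124, 0.2143]
orientation: [1.0, -0.003, -0.0, -0.0]
contact_force: [0.7, 0.3, -2.3]
opening: 0.348
```

{"api": "play_rows", "payload": {"deltas": [[0,0,0,0,0,-3,25],[0,0,0,0,0,-6,25],[0,0,0,0,0,-7,25],[0,0,0,0,0,-7,25],[0,0,0,0,0,-7,25]]}}

```text
t: 13.58
ee_pos: [0.4344, -0.1241, 0.2822]
orientation: [1.0, -0.004, -0.001, -0.0]
contact_force: [-0.0, -0.6, -3.0]
opening: 0.348
```

```bash
python3 - <<'E'
from h import *
s=status.state();print(s["ee_pos"],s["contact_force"],s["opening"]);print(go([.4562,.1583,.29],0,s))
c=cap("scene");W=pts(c);np.savez("s7.npz",W=W,im=c["image"])
z=s["ee_pos"][2]
F=W[np.isfinite(W[...,2])];P=F[np.hypot(F[:,0]-s["ee_pos"][0],F[:,1]-s["ee_pos"][1])<.05];P=P[(P[:,2]>.1)]
for a in np.arange(.12,.26,.004):
    Q=P[(P[:,2]>=a)&(P[:,2]<a+.004)]
    if len(Q)>2: print(round(a,3),len(Q),Q[:,:2].min(0).round(3),Q[:,:2].max(0).round(3))
save(c,"s7.png",(270,110,390,220),5)
E
```

```text
[ 0.43443906 -0.12412772  0.28222432] [-0.00352924 -0.57545189 -2.98113907] 0.34788358661563873
[-0.01, 0.02, -0.08, 1.97, -28.26, -0.76]
0.148 4 [ 0.428 -0.118] [ 0.438 -0.113]
0.152 11 [ 0.423 -0.127] [ 0.436 -0.112]
0.156 11 [ 0.421 -0.123] [ 0.439 -0.108]
0.16 10 [ 0.426 -0.127] [ 0.436 -0.113]
0.164 6 [ 0.422 -0.124] [ 0.438 -0.113]
0.168 3 [ 0.427 -0.115] [ 0.431 -0.11 ]
0.172 15 [ 0.417 -0.125] [ 0.444 -0.105]
0.176 23 [ 0.416 -0.135] [ 0.45  -0.105]
0.18 12 [ 0.419 -0.121] [ 0.443 -0.106]
0.184 15 [ 0.418 -0.119] [ 0.443 -0.106]
0.188 14 [ 0.419 -0.121] [ 0.443 -0.108]
0.192 11 [ 0.419 -0.121] [ 0.443 -0.108]
0.196 6 [ 0.421 -0.117] [ 0.434 -0.108]
0.2 7 [ 0.409 -0.122] [ 0.452 -0.097]
0.204 16 [ 0.405 -0.121] [ 0.455 -0.095]
0.208 27 [ 0.404 -0.128] [ 0.453 -0.093]
0.212 32 [ 0.404 -0.124] [ 0.455 -0.093]
0.216 30 [ 0.405 -0.126] [ 0.449 -0.089]
0.22 30 [ 0.403 -0.125] [ 0.454 -0.09 ]
0.224 30 [ 0.404 -0.128] [ 0.456 -0.093]
0.228 27 [ 0.407 -0.135] [ 0.454 -0.09 ]
0.232 31 [ 0.404 -0.132] [ 0.455 -0.091]
0.236 33 [ 0.404 -0.135] [ 0.456 -0.091]
0.24 31 [ 0.405 -0.133] [ 0.456 -0.09 ]
0.244 28 [ 0.405 -0.122] [ 0.456 -0.092]
0.248 37 [ 0.403 -0.131] [ 0.459 -0.089]
0.252 26 [ 0.405 -0.127] [ 0.458 -0.092]
0.256 36 [ 0.403 -0.124] [ 0.458 -0.092]
```

View pics/s7.png

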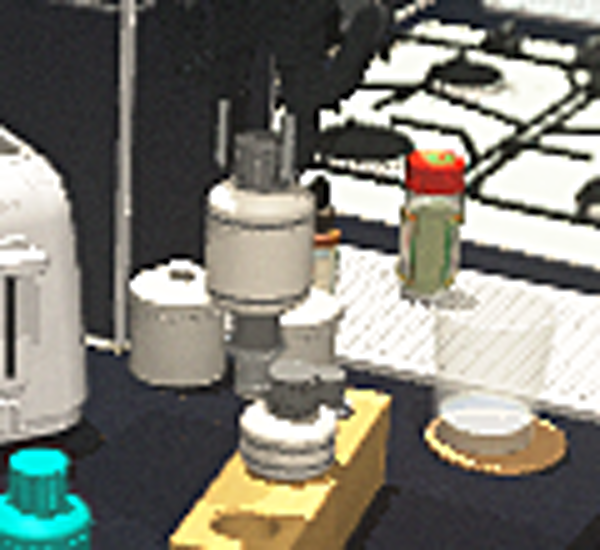

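{"api": "play_rows", "payload": {"deltas": [[0,0,0,0,-3,0,25],[0,0,0,0.5,-8,0,25],[0,0,0,1,-13,0,25],[0,0,0,1.5,-18,0,25],[0,0,0,1.8,-23,0,25]]}}

```text
t: 14.25
ee_pos: [0.4543, 0.1071, 0.2827]
orientation: [1.0, -0.004, -0.0, -0.0]
contact_force: [0.7, -0.8, -3.1]
opening: 0.352
```

{"api": "play_rows", "payload": {"deltas": [[0,0,0,0.2,-3,0,25],[0,0,0,0.2,-5.2,0,25],[0,0,0,0.2,-5.2,2,25],[0,0,0,0.2,-5.2,4,25],[0,0,0,0.2,-5.2,4,25]]}}

```text
t: 14.88
ee_pos: [0.4561, 0.1575, 0.2418]
orientation: [1.0, -0.003, -0.002, -0.0]
contact_force: [0.5, -0.6, -2.0]
opening: 0.349
```

```bash
python3 - <<'E'
from h import *
s=status.state();print(s["ee_pos"],s["contact_force"],s["opening"]);print(go([.4562,.1583,.218],0,s))
c=cap("scene");save(c,"s8.png",(210,170,310,280),5);W=pts(c)
F=W[np.isfinite(W[...,2])];P=F[np.hypot(F[:,0]-s["ee_pos"][0],F[:,1]-s["ee_pos"][1])<.04]
for a in np.arange(.06,.2,.004):
    Q=P[(P[:,2]>=a)&(P[:,2]<a+.004)]
    if len(Q)>2: print(round(a,3),len(Q),Q[:,:2].min(0).round(3),Q[:,:2].max(0).round(3))
E
```

```text
[0.45609247 0.15748497 0.24177561] [ 0.46066422 -0.60199795 -1.99670672] 0.34889761491762655
[-0.0, 0.04, -0.08, 0.02, -0.08, 2.38]
0.06 25 [0.43 0.16] [0.471 0.184]
0.064 30 [0.43  0.147] [0.479 0.186]
0.068 55 [0.43  0.144] [0.478 0.186]
0.072 84 [0.43  0.136] [0.479 0.185]
0.076 62 [0.434 0.14 ] [0.473 0.178]
0.08 19 [0.438 0.141] [0.472 0.177]
0.108 6 [0.445 0.157] [0.455 0.17 ]
0.112 22 [0.444 0.154] [0.465 0.171]
0.116 9 [0.447 0.155] [0.458 0.167]
0.12 9 [0.445 0.162] [0.458 0.166]
0.124 6 [0.444 0.155] [0.457 0.171]
0.128 5 [0.445 0.166] [0.462 0.174]
0.132 19 [0.438 0.146] [0.471 0.177]
0.136 32 [0.437 0.153] [0.467 0.178]
0.14 17 [0.441 0.152] [0.464 0.173]
0.144 19 [0.441 0.152] [0.464 0.172]
0.148 16 [0.441 0.152] [0.464 0.174]
0.152 11 [0.439 0.157] [0.463 0.175]
0.16 16 [0.429 0.155] [0.465 0.184]
0.164 19 [0.428 0.155] [0.472 0.186]
0.168 31 [0.425 0.153] [0.476 0.189]
0.172 45 [0.426 0.151] [0.475 0.188]
0.176 34 [0.426 0.148] [0.476 0.19 ]
0.18 41 [0.426 0.15 ] [0.475 0.19 ]
0.184 38 [0.425 0.147] [0.475 0.189]
0.188 36 [0.427 0.149] [0.473 0.189]
0.192 43 [0.426 0.149] [0.476 0.191]
0.196 37 [0.427 0.146] [0.474 0.189]
```

View pics/s8.png

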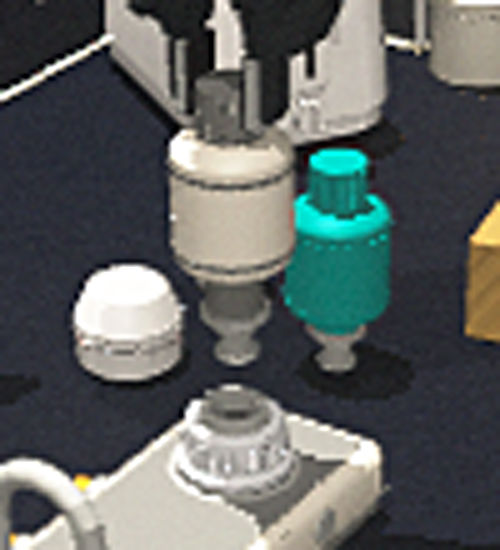

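{"api": "play_rows", "payload": {"deltas": [[0,0,0,0,-0.1,1,25],[0,0,0,0,-0.1,2,25],[0,0,0,0,-0.1,2.5,25],[0,0,0,0,-0.1,2.5,25],[0,0,0,0,-0.1,2.5,25]]}}

```text
t: 15.55
ee_pos: [0.4571, 0.1587, 0.2185]
orientation: [1.0, -0.004, 0.0, -0.0]
contact_force: [-0.0, -1.1, -2.1]
opening: 0.355
```

{"api": "play_rows", "payload": {"deltas": [[0,0,0,0,0,0.2,25],[0,0,0,0,0,0.4,25],[0,0,0,0,0,0.6,25],[0,0,0,0,0,0.7,25],[0,0,0,0,0,0.7,25]]}}

```text
t: 16.18
ee_pos: [0.4569, 0.1587, 0.2112]
orientation: [1.0, -0.004, -0.0, -0.0]
contact_force: [0.2, -0.0, -2.4]
opening: 0.354
```

{"api": "play_rows", "payload": {"deltas": [[0,0,0,-0.07,0,0.1,25],[0,0,0,-0.07,0.03,0.3,25],[0,0,0,-0.07,0.03,0.5,25],[0,0,0,-0.07,0.03,0.6,25],[0,0,0,-0.07,0.03,0.6,25]]}}

```text
t: 16.8
ee_pos: [0.4563, 0.1583, 0.2052]
orientation: [1.0, -0.004, -0.0, -0.0]
contact_force: [0.9, -0.2, -2.1]
opening: 0.352
```

{"api": "play_rows", "payload": {"deltas": [[0,0,0,0,0,0.1,25],[0,0,0,0,0,0.2,25],[0,0,0,0,0,0.3,25],[0,0,0,0,0,0.4,25],[0,0,0,0,0,0.4,25]]}}

```text
t: 17.42
ee_pos: [0.4563, 0.1584, 0.2013]
orientation: [1.0, -0.004, 0.0, -0.0]
contact_force: [0.8, 0.1, 1.6]
opening: 0.353
```

{"api": "play_rows", "payload": {"deltas": [[0,0,0,0,0,0.2,25],[0,0,0,0,0,0.4,25],[0,0,0,0,0,0.6,25],[0,0,0,0,0,0.7,25],[0,0,0,0,0,0.7,25]]}}

```text
t: 18.05
ee_pos: [0.4562, 0.1583, 0.1941]
orientation: [1.0, -0.004, -0.0, -0.0]
contact_force: [1.4, -0.6, -2.3]
opening: 0.353
```

{"api": "play_rows", "payload": {"deltas": [[0,0,0,0,0,0.1,25],[0,0,0,0,0,0.15,25],[0,0,0,0,0,0.2,25],[0,0,0,0,0,0.2,25],[0,0,0,0,0,0.2,25]]}}

```text
t: 18.68
ee_pos: [0.4563, 0.1584, 0.1923]
orientation: [1.0, -0.004, 0.0, -0.0]
contact_force: [1.4, -0.1, 1.0]
opening: 0.355
```

```bash
python3 - <<'E'
from h import *
s=status.state();print(s["ee_pos"],s["contact_force"],s["opening"])
c=cap("scene");save(c,"s9.png",(210,180,310,280),5);W=pts(c)
F=W[np.isfinite(W[...,2])];P=F[np.hypot(F[:,0]-s["ee_pos"][0],F[:,1]-s["ee_pos"][1])<.04]
for a in np.arange(.05,.2,.004):
    Q=P[(P[:,2]>=a)&(P[:,2]<a+.004)]
    if len(Q)>2: print(round(a,3),len(Q),Q[:,:2].min(0).round(3),Q[:,:2].max(0).round(3))
E
```

```text
[0.45632734 0.15838293 0.1923157 ] [ 1.39704545 -0.07582432  1.02636794] 0.35481967634427575
0.05 6 [0.43  0.151] [0.463 0.186]
0.054 40 [0.428 0.14 ] [0.484 0.19 ]
0.058 51 [0.427 0.137] [0.479 0.19 ]
0.062 28 [0.431 0.149] [0.474 0.186]
0.066 29 [0.429 0.152] [0.475 0.185]
0.07 32 [0.429 0.15 ] [0.478 0.185]
0.074 35 [0.43  0.139] [0.47  0.185]
0.078 75 [0.432 0.134] [0.478 0.185]
0.082 24 [0.438 0.148] [0.476 0.178]
0.086 30 [0.438 0.146] [0.472 0.178]
0.09 17 [0.441 0.158] [0.465 0.176]
0.094 19 [0.441 0.158] [0.463 0.173]
0.098 12 [0.443 0.163] [0.465 0.173]
0.102 11 [0.441 0.161] [0.456 0.174]
0.11 3 [0.431 0.158] [0.434 0.171]
0.114 23 [0.429 0.151] [0.471 0.188]
0.118 31 [0.426 0.143] [0.475 0.189]
0.122 40 [0.426 0.154] [0.477 0.189]
0.126 37 [0.426 0.141] [0.478 0.189]
0.13 39 [0.427 0.141] [0.471 0.19 ]
0.134 35 [0.426 0.142] [0.477 0.189]
0.138 37 [0.427 0.143] [0.476 0.188]
0.142 31 [0.427 0.154] [0.475 0.19 ]
0.146 35 [0.426 0.155] [0.469 0.19 ]
0.15 41 [0.427 0.155] [0.473 0.19 ]
0.154 35 [0.427 0.153] [0.475 0.189]
0.158 35 [0.428 0.154] [0.473 0.189]
0.162 37 [0.427 0.138] [0.474 0.19 ]
0.166 37 [0.427 0.145] [0.475 0.191]
0.17 64 [0.428 0.134] [0.48  0.188]
0.174 87 [0.428 0.139] [0.481 0.189]
0.178 26 [0.434 0.15 ] [0.471 0.179]
0.182 16 [0.435 0.15 ] [0.462 0.177]
0.186 29 [0.433 0.163] [0.476 0.177]
0.19 28 [0.43  0.153] [0.486 0.177]
0.194 35 [0.429 0.151] [0.478 0.175]
0.198 37 [0.426 0.156] [0.484 0.178]
```

View pics/s9.png

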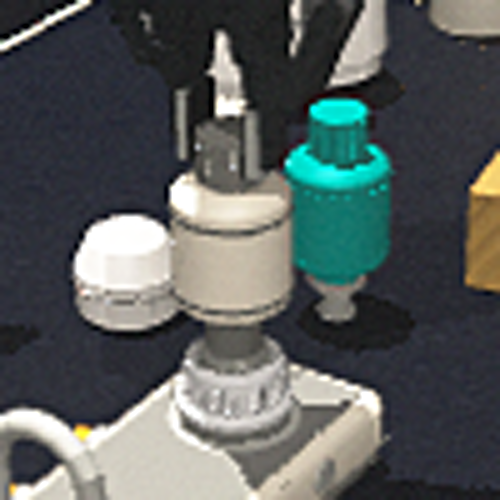

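The sleeve is back up, flush with the mouth, and the flange sits just above it at (240,350). The cartridge is upright. Releasing it.

{"api": "play_rows", "payload": {"deltas": [[0,0,0,0,0,0,45],[0,0,0,0,0,0,55],[0,0,0,0,0,-2,60],[0,0,0,0,0,-6,65],[0,0,0,0,1,-11,65]]}}

```text
t: 19.35
ee_pos: [0.4555, 0.1487, 0.303]
orientation: [1.0, -0.003, -0.001, -0.0]
contact_force: [0.6, -1.0, 1.1]
opening: 0.647
```

{"api": "play_rows", "payload": {"deltas": [[0,0,0,0,0,0,65],[0,0,0,0,0,0,65],[0,0,0,0,0,0,65],[0,0,0,0,0,0,65],[0,0,0,0,0,0,65]]}}

```text
t: 19.98
ee_pos: [0.4561, 0.1485, 0.3019]
orientation: [1.0, -0.003, -0.0, -0.0]
contact_force: [0.2, -0.3, -0.6]
opening: 0.65
```

```bash
python3 - <<'E'
from h import *
s=status.state();print(s["t"],s["ee_pos"],s["contact_force"])
c=cap("wrist");W=pts(c);b=(.41,.5,.11,.21)
circ(W,b,.195,.215,"boss");circ(W,b,.170,.184,"can top")
c=cap("scene");V=pts(c);F=V[np.isfinite(V[...,2])]
d=np.hypot(F[:,0]-.4562,F[:,1]-.1583)
print("flange z hist",np.histogram(F[(d<.031)&(d>.0255)][:,2],bins=np.arange(.04,.1,.002)))
P=F[(d<.032)&(d>.02)]; print("can bottom",np.sort(P[(P[:,2]>.095)][:,2])[:8].round(4),"can top",np.sort(P[P[:,2]<.19][:,2])[-8:].round(4))
k=F[(d<.0265)&(d>.021)]; print("rim",np.histogram(k[:,2],bins=np.arange(.06,.1,.002)))
c=cap("top");T=pts(c);circ(T,(.44,.49,-.315,-.265),.08,.092,"blank knob");circ(T,(.41,.5,-.25,-.16),.118,.13,"short")
circ(T,b,.195,.215,"tall boss top cam")
E
```

```text
19.975 [0.45606323 0.14845513 0.30192901] [ 0.15364145 -0.2870875  -0.57572292]
boss 1814 c [0.4544 0.1589] r 0.0166 mean [0.4546 0.16   0.2036] zmed 0.2038
can top 2504 c [0.4546 0.159 ] r 0.0289 mean [0.4552 0.165  0.1753] zmed 0.1754
flange z hist (array([ 1,  4, 33, 12,  1,  0,  4, 10, 20, 28,  5,  5,  4,  6,  6,  2,  5,
        8,  2,  4,  1,  2,  0,  0,  0,  0,  0,  0,  0]), array([0.04 , 0.042, 0.044, 0.046, 0.048, 0.05 , 0.052, 0.054, 0.056,
       0.058, 0.06 , 0.062, 0.064, 0.066, 0.068, 0.07 , 0.072, 0.074,
       0.076, 0.078, 0.08 , 0.082, 0.084, 0.086, 0.088, 0.09 , 0.092,
       0.094, 0.096, 0.098]))
can bottom [0.111  0.1129 0.1133 0.1134 0.1138 0.1148 0.1149 0.115 ] can top [0.1776 0.1784 0.1789 0.1791 0.1797 0.1798 0.1805 0.183 ]
rim (array([11, 13, 12,  9, 17, 11, 13, 17, 12, 20, 15,  2,  0,  0,  0,  0,  0,
        0,  0,  0]), array([0.06 , 0.062, 0.064, 0.066, 0.068, 0.07 , 0.072, 0.074, 0.076,
       0.078, 0.08 , 0.082, 0.084, 0.086, 0.088, 0.09 , 0.092, 0.094,
       0.096, 0.098, 0.1  ]))
blank knob 46 c [ 0.4646 -0.2877] r 0.0132 mean [ 0.4633 -0.2872  0.0866] zmed 0.0867
short 87 c [ 0.4494 -0.2048] r 0.0179 mean [ 0.4476 -0.2047  0.124 ] zmed 0.1239
tall boss top cam none
```

```bash
python3 -c "
from bench import ctrl
print(ctrl.hand_in())"
```

```text
the job is handed in; nothing more can be done
None
```

The water filter is back in service and the job is handed in; it gives no verdict. It took about 20 s of robot time.

- **Blanking plug:** I gripped the sleeve and drew it down to its stop at about 18 N. The plug rose 11 mm and the sleeve stayed down. I parked the plug nose down in the small well. It is seated, with its knob top at 87 mm and 1–2 mm off centre at most.
- **Tall cartridge:** I pressed the white one (boss top at 155 mm) into the coupler. The wrist force stayed within a few newtons at every reading. I let go once the sleeve had sprung up, with the underside of the can about 31 mm above the mouth. I did not press on until the flange met the mouth.
- **Last checks:**
  - The cartridge's underside sits 30.8 mm above the mouth, against a limit of 32.5 mm.
  - The sleeve flange is back at about 59 mm, so the sleeve is up.
  - The shorter cartridge has not moved, and the gripper is clear of everything.
- **Slight disagreement:** The cartridge's boss top measures about 1.8 mm off the coupler axis, a tilt of roughly 0.015 rad. That is within limits.
- **Not confirmed:** The top camera did not pick up the tall cartridge's boss, so its final position rests on the wrist and scene cameras. I did not measure the glass, scissors, mill and timer again at the end.

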